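# Clamp the large vial with the slip-clutch thumbscrew

### The job

Stand the large vial upright on the clamp's base between its two V-shaped jaws and let go of it. Then turn the thumbscrew clockwise, seen from above, until its clutch slips for the first time; stop right there, before the knob has slipped 25 degrees, and leave the vial held tight. Do not push over or shift the small vials and the carton.

Things in the scene. Friction and masses are not known exactly. Their poses are not given: they have to be found in the camera images.
- large_vial: The largest of the three glass vials: 27 mm across (round), 51 mm tall, about 30 g, standing upright. Origin: centre of its underside; z up along its axis.
- clamp: Small aluminium bench clamp fixed to the table. Base plate top 10 mm above the table, x from -36 to +104 mm, y from -30 to +30 mm. Origin on the table right under the seat. Fixed V jaw at x = -28 to -9 mm, sliding V jaw on the +x side; both lie within 12 mm of the x axis and rise to 41 mm above the table, so fingers closing along the clamp's y axis pass beside them.
- seat (a point): Point on the base plate's top where the large vial's axis stands once pressed into the fixed V jaw. Axes as the clamp's. At the start the sliding jaw leaves 5 to 22 mm more room (not measured) than the vial needs, all to +x: a vial set down 2.5 mm to +x of this point has 2.5 mm or more on each side. The closing jaw pushes it home.
- knob_top (a point): Centre of the top face of the thumbscrew's knob, 96 mm above the table, 76 mm to +x of the seat, on its vertical axis. The knob is a round black ribbed cylinder 30 mm across and 30 mm tall. Below it a steel collar 38 mm across, top 66 mm above the table, on a grey housing 44 x 44 mm, top 58 mm above the table.
- knob_mark (a point): White mark on the rim of the knob's top face, 12.5 mm from its axis; the point's x axis points outward from the knob's axis and turns with the knob.
- collar_mark (a point): Small lug on the rim of the steel collar below the knob, 22 mm from the axis; its x axis points outward and turns with the screw. At the start it lies right under the knob's mark; the angle between the two marks is the slip of the clutch so far.
- small_vial_1: Smaller glass vial, 22 mm across and 43 mm tall, standing near the large one. Not to be disturbed. Origin: centre of its underside.
- small_vial_2: Another smaller glass vial, 22 mm across and 43 mm tall. Not to be disturbed. Origin: centre of its underside.
- open_carton: Small open carton, 30 x 54 x 76 mm, standing. Not to be disturbed. Origin: centre of its underside.
- knob: The thumbscrew's knob; origin at the centre of its underside, z up. Turning it clockwise from above closes the jaw 10 mm per rad: 0.5 to 2.2 rad until the vial is tight. It runs with 0.07 N m of drag and stays where left. Once tight, torque climbs within about 0.1 rad to 0.42 N m, where the clutch slips at a steady drag; with the hand stopped it sinks to about 0.2 N m, still well above the drag.

How it is judged:
By the outcome, as a careful person would: the job done as asked, in the order asked, and still so for the second after the job is handed in, with the robot touching nothing.
It also fails if it takes over 72 s, if anything falls off the work surface, if the arm or the gripper's body presses on something with over 40 N, if the wrist force passes 120 N, or if a joint passes its speed limit or range.

### The arm

A 6-joint arm with a two-finger parallel gripper is mounted at the origin on a cart in front of the work surface, level with it; the furniture and walls round the work are solid. World frame = base frame: x ahead of the robot, y to its left, z up, the work surface at z = 0. Lengths are in mm, angles in rad, forces in N, time in s.
With the tool pointing down it reaches from about 425 to 950 mm from the base axis. Payload 3.5 kg.
Tool frame: the origin (TCP) lies midway between the tips of the shut fingers; the grasp point (between the pads) lies 19 mm behind it; z points along the fingers, y is the line along which they close (so a half turn about z gives the same grasp; the last joint's range is limited). The gripper opens to 85 mm and grips with 20 to 120 N. Pads are 22 mm wide; open, the fingers measure 114 mm over their backs; the gripper's body (76 mm by 85 mm) begins 54 mm behind the grasp point. The pads swing forward as they close: fully open they stand 13 mm farther back than shut.
Start: joints at [-1.25, 0.286, 1.577, -0, 1.279, -0.15], TCP at [306.199, -601.538, 197.725] pointing down, gripper open.
Joint ranges: [-2.77, 2.77], [-0.9, 2.22], [0.21, 2.48], [-1.53, 4.67], [0.24, 2.81], [-2.84, 2.84]. Speed limits (rad/s): [2.79, 2.79, 3.14, 3.14, 3.14, 3.14].

### API

Orientations are given as a 3x3 rotation matrix whose columns are the frame's x, y, z axes.
In Python, from cell import r gives the robot as it stands.
- The arm moves only by the shell command python3 -m inch 'ROWS' [FORCE]. ROWS is JSON, a list of rows, each an object of numbers: "tx", "ty", "tz": the shift along the tool's x, y, z scaled (see below); "rx", "ry", "rz": the turn, a rotation vector about the tool's x, y, z scaled (see below); "gripper": the closure, from -1 (fully open) to 1 (shut). In form: [{"tx": .., "ty": .., "tz": .., "rx": .., "ry": .., "rz": .., "gripper": ..}, ...]. A call has 1 to 5 rows; each row shifts and turns the commanded pose from where the row before left it, along the tool's axes as they then stand; what a row does not reach is not made up. The controller multiplies each number of a shift by 4 cm and each number of a turn by 0.15 rad. A row lasts 1/8 s, in which the tool goes at most 62.5 mm and 10.7 degrees, less where a joint would pass 70% of its speed; a pose out of reach is approached as far as the arm can. A call with a number of a shift or a turn outside -1 to 1 is refused whole. A call with a gripper value outside its range is refused whole. The fingers move at their own pace and stop on an object; FORCE is the grip in N (left out, the last holds). Time passes only in rows, so rows that do not move let the fingers close. It gives the time, the measured TCP pose, the force, the opening and the grip force at its end, in the units of the state.
- r.state(): the state, without advancing time (a new reading comes with each control period).
- r.snapshot(name): name is "scene" or "side" or "wrist"; returns (picture, depth): 480x640x3 uint8, blue, green, red; 480x640 float32, mm along the optical axis (not along the pixel's ray), 0 where there is no reading.
- r.camera_params(name): a dict with "vfov" (degrees; the focal length in pixels is half the picture's height over the tangent of half this angle, whatever the lens; pixels are square), "cx", "cy" (the principal point, pixels), "cam_to_world" (4x4, takes a point from camera to world coordinates); the wrist camera has in their place "mount" (4x4, takes a point from camera to tool coordinates, whose origin is the TCP and whose axes are the flange's). Camera axes: x right, y up, looking along -z (the intrinsics and any distortion apply to the point x, -y, -z); pixel columns grow to the right and rows downward; lengths in mm; the calibration is good to about 2 mm. A picture is of the moment at which its call begins: read the wrist's pose just before it. camera_params takes no time and is no camera call.
- r.close_job(): hands the job in; it is judged then, once.
The state is a dict: "t": time; "joint_positions": joint angles; "dq": joint speeds; "effort": joint torques, N m; "eef_pos": TCP position; "tcp_rot": TCP orientation; "wrist_force": force on the tool from outside, world axes, zero at the start; "wrist_torque": the same for the moment, N m; "gripper_width": finger opening in mm; "finger_force": force on a finger pad.
Only numpy, scipy, OpenCV 4.12 (cv2) and the standard library are available. Lean on these libraries where they do the work, as an engineer would, in place of code of your own. Each camera call takes 0.05 s, during which the arm holds its last target. There are 200 camera calls.

## Working session

There is one attempt and no reset: what is moved stays moved. The work goes in short steps, Python scripts to look and compute and a shell command to move; the robot and the scene stay as the last step left them, time stands still between calls to the robot, and variables do not carry over. Pictures are saved under pics/ and viewed, at most 10 in all, crops included, and the job is handed in when it is done.

```bash
ls; mkdir -p pics; python3 - <<'E'
from cell import r
import cv2,numpy as np
s=r.state();print(s['t'],s['eef_pos'],np.round(s['tcp_rot'],3).tolist(),s['gripper_width'])
for n in ['scene','side']:
    p,d=r.snapshot(n);cv2.imwrite(f'pics/{n}0.png',p);np.save(f'pics/{n}0.npy',d)
    c=r.camera_params(n);print({k:(np.round(v,3).tolist()) for k,v in c.items()})
print({k:(np.round(v,3).tolist()) for k,v in r.camera_params('wrist').items()})
E
```

```text
pics
0.0 [ 305.96807168 -600.8476411   196.35217253] [[0.891, 0.454, -0.001], [0.454, -0.891, 0.002], [0.0, -0.002, -1.0]] 85.25479756921281
{'vfov': 47.781, 'cx': 316.578, 'cy': 243.838, 'cam_to_world': [[-0.836, 0.352, -0.421, 252.049], [-0.549, -0.564, 0.617, 692.835], [-0.021, 0.747, 0.665, 644.994], [0.0, 0.0, 0.0, 1.0]]}
{'vfov': 48.408, 'cx': 319.246, 'cy': 244.121, 'cam_to_world': [[0.897, 0.166, -0.41, 240.524], [-0.443, 0.341, -0.829, -562.75], [0.003, 0.925, 0.379, 432.53], [0.0, 0.0, 0.0, 1.0]]}
{'vfov': 71.912, 'cx': 318.877, 'cy': 235.334, 'mount': [[-0.001, 0.966, 0.259, 64.887], [1.0, 0.001, -0.0, -0.962], [-0.0, 0.259, -0.966, -175.526], [0.0, 0.0, 0.0, 1.0]]}
```

View pics/scene0.png

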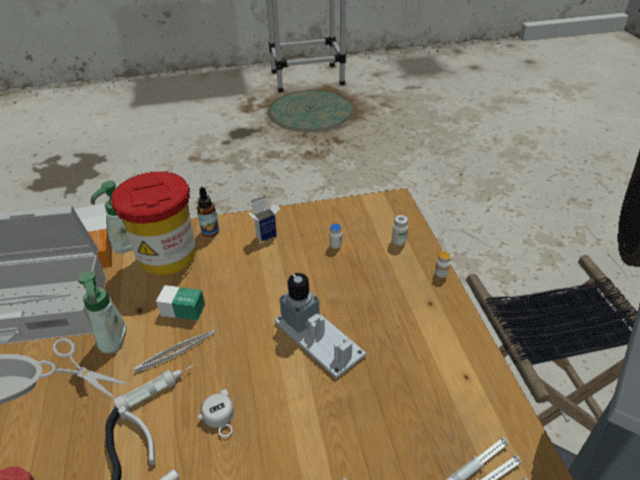

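View pics/side0.png

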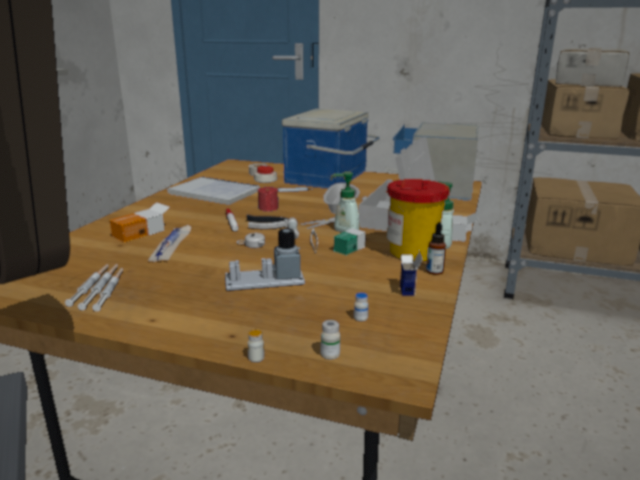

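Scene: the large vial (grey cap) is at (400,230), the small ones at (336,236) blue and (443,265) orange, the carton at (264,222), the knob at (298,285) and the fixed jaw at (345,350). Side: the large vial is at (330,338), the knob at (287,238), and the jaws at (235,270) and (266,268).

```bash
cat > h.py <<'E'
from cell import r
import cv2,numpy as np
def pose(n,s=None):
    c=r.camera_params(n)
    if n!='wrist': return c,c['cam_to_world']
    T=np.eye(4);T[:3,:3]=s['tcp_rot'];T[:3,3]=s['eef_pos'];return c,T@np.array(c['mount'])
def ray(c,M,u,v):
    f=240/np.tan(np.radians(c['vfov'])/2);M=np.array(M)
    d=np.stack([(np.asarray(u,float)-c['cx'])/f,-(np.asarray(v,float)-c['cy'])/f,-np.ones_like(np.asarray(u,float))],-1)
    return M[:3,3],d@M[:3,:3].T
def onz(c,M,u,v,z):
    o,d=ray(c,M,u,v);return o+d*((z-o[2])/d[...,2])[...,None]
def cloud(c,M,dep,box):
    u0,u1,v0,v1=box;V,U=np.mgrid[v0:v1,u0:u1];o,d=ray(c,M,U,V);D=dep[v0:v1,u0:u1];return (o+d*D[...,None]),D,U,V
def snap(n,name):
    s=r.state();p,d=r.snapshot(n);cv2.imwrite(f'pics/{name}.png',p);np.save(f'pics/{name}.npy',d);return (p,d)+pose(n,s)
def proj(c,M,P):
    q=np.linalg.inv(M)@np.append(P,1);f=240/np.tan(np.radians(c['vfov'])/2)
    return c['cx']+f*q[0]/-q[2],c['cy']-f*q[1]/-q[2]
E
python3 - <<'E'
from h import *
B={'scene':dict(large=(388,414,210,250),blue=(325,346,220,252),orange=(432,455,248,282),carton=(248,282,195,245),knob=(283,313,270,300),clamp=(270,370,270,380)),
'side':dict(large=(316,345,316,362),blue=(350,372,290,324),orange=(244,268,328,364),carton=(396,424,252,298),knob=(276,298,226,250),clamp=(220,308,225,295))}
for n in B:
    d=np.load(f'pics/{n}0.npy');c,M=pose(n)
    for k,b in B[n].items():
        P,D,U,V=cloud(c,M,d,b);m=(D>0)&(P[...,2]>12);Q=P[m]
        if k=='clamp':
            for lo,hi in((5,15),(36,46),(53,62),(90,101)):
                m=(P[...,2]>lo)&(P[...,2]<hi)&(D>0);q=P[m]
                if len(q)>5: print(n,k,lo,hi,len(q),q.mean(0).round(1),'rect',cv2.minAreaRect(q[:,:2].astype('f4')))
            continue
        print(n,k,(D==0).sum(),len(Q),np.percentile(Q,[3,50,97],axis=0).round(1).tolist())
E
```

```text
scene large 6 353 [[528.0, 2.1, 14.1], [537.9, 17.4, 36.5], [551.3, 22.9, 52.2]]
scene blue 1 230 [[620.9, 70.5, 13.6], [628.8, 84.1, 30.5], [640.2, 89.3, 44.1]]
scene orange 1 261 [[433.1, 39.2, 13.6], [441.7, 52.5, 30.9], [452.5, 57.2, 43.8]]
scene carton 7 780 [[736.5, 102.3, 15.2], [755.9, 122.0, 46.0], [772.2, 141.9, 72.5]]
scene knob 5 616 [[566.1, 248.0, 58.4], [577.1, 266.8, 89.3], [597.4, 275.7, 97.9]]
scene clamp 5 15 1914 [524.1 283.9  10.2] rect ((545.5615844726562, 287.2745361328125), (93.83219909667969, 141.17718505859375), 74.48648834228516)
scene clamp 36 46 469 [536.5 277.4  40.6] rect ((541.6768798828125, 270.04913330078125), (40.93503189086914, 126.43777465820312), 82.10334014892578)
scene clamp 53 62 313 [574.3 270.6  57.5] rect ((581.090087890625, 261.4104309082031), (44.774173736572266, 43.82401657104492), 76.2315673828125)
scene clamp 90 101 303 [580.  262.6  95.6] rect ((580.833984375, 261.1847229003906), (29.606929779052734, 28.581317901611328), 86.46258544921875)
side large 6 539 [[526.5, -7.4, 13.4], [535.3, -2.2, 34.2], [548.8, 12.8, 49.8]]
side blue 3 270
[... 200 characters left out ...]
8, 37.8], [840.0, 233.3, 64.4]]
side knob 4 412 [[565.7, 242.6, 14.4], [578.7, 249.4, 79.7], [681.8, 463.5, 95.1]]
side clamp 5 15 1100 [545.8 306.2   8.9] rect ((583.46728515625, 381.49029541015625), (313.9579162597656, 150.8821258544922), 69.40428924560547)
side clamp 36 46 243 [549.3 254.4  40. ] rect ((541.623291015625, 265.1421203613281), (33.084720611572266, 125.4835433959961), 66.41207885742188)
side clamp 53 62 171 [575.4 245.7  56.9] rect ((580.4537353515625, 255.0475616455078), (41.70928192138672, 44.08403778076172), 73.42235565185547)
side clamp 90 101 109 [579.  254.2  93.7] rect ((579.8192138671875, 255.7772216796875), (27.175155639648438, 29.196327209472656), 56.11305236816406)
```

The depth clouds agree: the large vial is at about (539,8), the knob axis at about (580,259), and the clamp's +x points at about -15° in world. I'll move above the vial and turn the tool to the clamp's orientation.

```bash
R='x'
python3 -m inch '[{"tx":1,"ty":-0.9,"gripper":-1},{"tx":1,"ty":-0.9},{"tx":1,"ty":-0.9},{"tx":1,"ty":-0.9},{"tx":1,"ty":-0.9}]' 40
python3 -m inch '[{"tx":1,"ty":-0.9},{"tx":1,"ty":-0.9},{"tx":1,"ty":-0.9},{"tx":1,"ty":-0.9},{"tx":1,"ty":-0.9}]'
python3 -m inch '[{"tx":1,"ty":-0.9},{"tx":1,"ty":-0.9},{"rz":-1},{"rz":-1},{"rz":-1}]'
python3 -m inch '[{"rz":-1},{"rz":-1},{"rz":-1},{"rz":-1},{"rz":-1}]'
python3 -m inch '[{"rz":-1},{"rz":-1},{"rz":-1},{"rz":-1},{"rz":-1}]'
python3 -m inch '[{"rz":-1},{"rz":-1},{"rz":-1},{"rz":0},{"rz":0}]'
python3 - <<'E'
from h import *
s=r.state();print(s['t'],s['eef_pos'],np.round(s['tcp_rot'],3).tolist(),np.round(s['joint_positions'],2))
p,d,c,M=snap('wrist','w1')
E
```

```text
0.1 [ 306.0116084  -600.88521332  196.42891586] [[0.891, 0.454, -0.001], [0.454, -0.891, 0.002], [0.0, -0.002, -1.0]] [-1.25  0.29  1.58  0.    1.28 -0.15]schema error: expected keys tx, ty, tz, rx, ry, rz, gripper
schema error: expected keys tx, ty, tz, rx, ry, rz, gripper
schema error: expected keys tx, ty, tz, rx, ry, rz, gripper
schema error: expected keys tx, ty, tz, rx, ry, rz, gripper
schema error: expected keys tx, ty, tz, rx, ry, rz, gripper
schema error: expected keys tx, ty, tz, rx, ry, rz, gripper
```

View pics/w1.png

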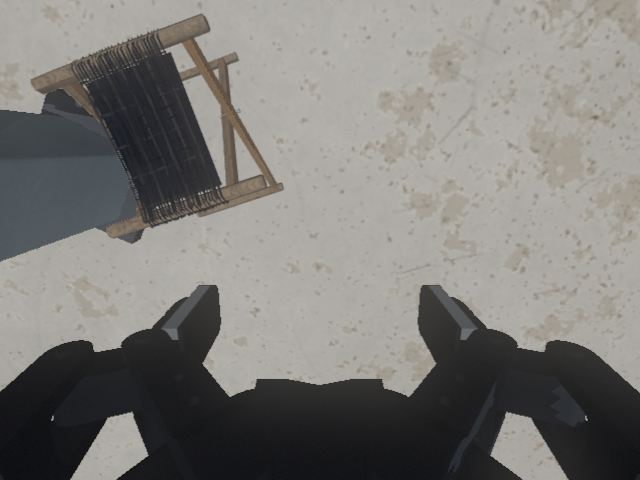

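The arm didn't move, because every row needs all seven keys. The picture shows only the floor, with the fingertips at (205,300) and (435,300). I'll resend with full rows.

```bash
python3 -m inch '[{"tx":1,"ty":-0.9,"tz":0,"rx":0,"ry":0,"rz":0,"gripper":-1},{"tx":1,"ty":-0.9,"tz":0,"rx":0,"ry":0,"rz":0,"gripper":-1},{"tx":1,"ty":-0.9,"tz":0,"rx":0,"ry":0,"rz":0,"gripper":-1},{"tx":1,"ty":-0.9,"tz":0,"rx":0,"ry":0,"rz":0,"gripper":-1},{"tx":1,"ty":-0.9,"tz":0,"rx":0,"ry":0,"rz":0,"gripper":-1}]' 40
python3 -m inch '[{"tx":1,"ty":-0.9,"tz":0,"rx":0,"ry":0,"rz":0,"gripper":-1},{"tx":1,"ty":-0.9,"tz":0,"rx":0,"ry":0,"rz":0,"gripper":-1},{"tx":1,"ty":-0.9,"tz":0,"rx":0,"ry":0,"rz":0,"gripper":-1},{"tx":1,"ty":-0.9,"tz":0,"rx":0,"ry":0,"rz":0,"gripper":-1},{"tx":1,"ty":-0.9,"tz":0,"rx":0,"ry":0,"rz":0,"gripper":-1}]'
python3 -m inch '[{"tx":1,"ty":-0.9,"tz":0,"rx":0,"ry":0,"rz":0,"gripper":-1},{"tx":1,"ty":-0.9,"tz":0,"rx":0,"ry":0,"rz":0,"gripper":-1},{"tx":0,"ty":0,"tz":0,"rx":0,"ry":0,"rz":-1,"gripper":-1},{"tx":0,"ty":0,"tz":0,"rx":0,"ry":0,"rz":-1,"gripper":-1},{"tx":0,"ty":0,"tz":0,"rx":0,"ry":0,"rz":-1,"gripper":-1}]'
python3 -m inch '[{"tx":0,"ty":0,"tz":0,"rx":0,"ry":0,"rz":-1,"gripper":-1},{"tx":0,"ty":0,"tz":0,"rx":0,"ry":0,"rz":-1,"gripper":-1},{"tx":0,"ty":0,"tz":0,"rx":0,"ry":0,"rz":-1,"gripper":-1},{"tx":0,"ty":0,"tz":0,"rx":0,"ry":0,"rz":-1,"gripper":-1},{"tx":0,"ty":0,"tz":0,"rx":0,"ry":0,"rz":-1,"gripper":-1}]'
python3 -m inch '[{"tx":0,"ty":0,"tz":0,"rx":0,"ry":0,"rz":-1,"gripper":-1},{"tx":0,"ty":0,"tz":0,"rx":0,"ry":0,"rz":-1,"gripper":-1},{"tx":0,"ty":0,"tz":0,"rx":0,"ry":0,"rz":-1,"gripper":-1},{"tx":0,"ty":0,"tz":0,"rx":0,"ry":0,"rz":-1,"gripper":-1},{"tx":0,"ty":0,"tz":0,"rx":0,"ry":0,"rz":-1,"gripper":-1}]'
python3 -m inch '[{"tx":0,"ty":0,"tz":0,"rx":0,"ry":0,"rz":-1,"gripper":-1},{"tx":0,"ty":0,"tz":0,"rx":0,"ry":0,"rz":-1,"gripper":-1},{"tx":0,"ty":0,"tz":0,"rx":0,"ry":0,"rz":-1,"gripper":-1},{"tx":0,"ty":0,"tz":0,"rx":0,"ry":0,"rz":0,"gripper":-1}]'
python3 - <<'E'
from h import *
s=r.state();print(s['t'],s['eef_pos'],np.round(s['tcp_rot'],3).tolist(),np.round(s['joint_positions'],2))
p,d,c,M=snap('wrist','w2')
P,D,U,V=cloud(c,M,d,(0,640,0,300));print(proj(c,M,[539,8,25]))
m=(D>0)&(np.hypot(P[...,0]-539,P[...,1]-8)<30)
for lo,hi in((12,30),(30,44),(46,56)):
    q=P[m&(P[...,2]>lo)&(P[...,2]<hi)]
    if len(q): print(lo,len(q),q.mean(0).round(1),cv2.minEnclosingCircle(q[:,:2].astype('f4')),np.percentile(q[:,2],98))
E
```

```text
t: 0.78
eef_pos: [403.1, -348.6, 197.4]
tcp_rot: [[0.891, 0.453, -0.0], [0.453, -0.891, 0.0], [0.0, -0.0, -1.0]]
wrist_force: [1.0, 0.1, 1.4]
gripper_width: 85.2
finger_force: 0.0
t: 1.4
eef_pos: [499.6, -97.5, 197.6]
tcp_rot: [[0.891, 0.453, 0.0], [0.453, -0.891, -0.0], [0.0, 0.0, -1.0]]
wrist_force: [0.3, -0.7, 0.7]
gripper_width: 85.2
finger_force: 0.0
t: 2.02
eef_pos: [537.8, 1.6, 197.3]
tcp_rot: [[0.601, 0.799, -0.001], [0.799, -0.601, 0.0], [-0.0, -0.001, -1.0]]
wrist_force: [0.6, -0.2, -0.3]
gripper_width: 85.3
finger_force: 0.0
t: 2.65
eef_pos: [537.7, 1.2, 197.3]
tcp_rot: [[-0.105, 0.994, -0.001], [0.994, 0.105, 0.0], [0.0, -0.001, -1.0]]
wrist_force: [-0.2, -0.1, -0.7]
gripper_width: 85.3
finger_force: 0.0
t: 3.28
eef_pos: [537.7, 1.3, 197.3]
tcp_rot: [[-0.755, 0.656, -0.001], [0.656, 0.755, 0.0], [0.001, -0.0, -1.0]]
wrist_force: [0.5, 0.4, 0.0]
gripper_width: 85.0
finger_force: 0.0
t: 3.78
eef_pos: [537.8, 1.2, 197.4]
tcp_rot: [[-0.963, 0.269, -0.001], [0.269, 0.963, 0.0], [0.001, -0.0, -1.0]]
wrist_force: [0.4, 0.5, -0.4]
gripper_width: 85.5
finger_force: 0.0
3.775 [537.77382575   1.24855571 197.39474974] [[-0.963, 0.269, -0.001], [0.269, 0.963, 0.0], [0.001, -0.0, -1.0]] [-0.19 -0.02  1.91  0.    1.25 -1.48]
(np.float64(324.95682945009753), np.float64(210.23437594116615))
12 64 [528.8   9.8  21.6] ((535.8668212890625, 8.765756607055664), 12.8359375) 29.496173713161014
30 125 [532.    9.5  35.3] ((539.5765991210938, 8.371903419494629), 13.33069133758545) 42.540250252996245
46 425 [539.4   8.4  50.1] ((539.78173828125, 8.372246742248535), 11.64301586151123) 51.65145843362903
```

View pics/w2.png

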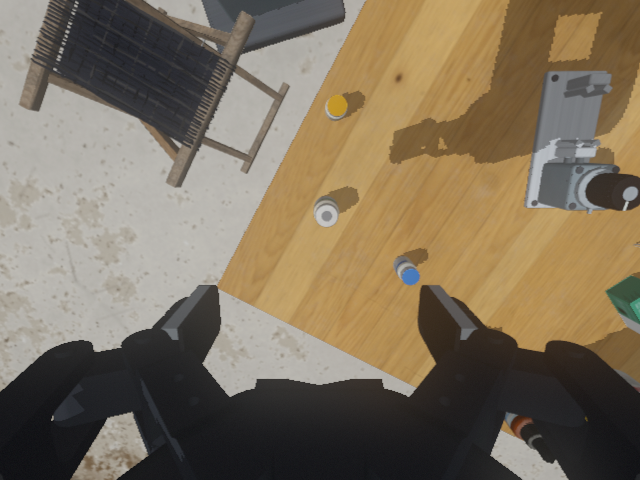

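The wrist view shows the large vial's cap centred at (326,212). It lies at (539.6,8.4), which agrees with the other cameras. The clamp is at right, with its knob at (615,190). I'll descend and grip.

```bash
python3 -m inch '[{"tx":0,"ty":0.185,"tz":0.9,"rx":0,"ry":0,"rz":0,"gripper":-1},{"tx":0,"ty":0,"tz":1,"rx":0,"ry":0,"rz":0,"gripper":-1},{"tx":0,"ty":0,"tz":1,"rx":0,"ry":0,"rz":0,"gripper":-1},{"tx":0,"ty":0,"tz":1,"rx":0,"ry":0,"rz":0,"gripper":-1},{"tx":0,"ty":0,"tz":0.75,"rx":0,"ry":0,"rz":0,"gripper":-1}]' 40
python3 -m inch '[{"tx":0,"ty":0,"tz":0,"rx":0,"ry":0,"rz":0,"gripper":1},{"tx":0,"ty":0,"tz":0,"rx":0,"ry":0,"rz":0,"gripper":1},{"tx":0,"ty":0,"tz":0,"rx":0,"ry":0,"rz":0,"gripper":1},{"tx":0,"ty":0,"tz":0,"rx":0,"ry":0,"rz":0,"gripper":1},{"tx":0,"ty":0,"tz":0,"rx":0,"ry":0,"rz":0,"gripper":1}]'
python3 -m inch '[{"tx":0,"ty":0,"tz":0,"rx":0,"ry":0,"rz":0,"gripper":1},{"tx":0,"ty":0,"tz":0,"rx":0,"ry":0,"rz":0,"gripper":1},{"tx":0,"ty":0,"tz":0,"rx":0,"ry":0,"rz":0,"gripper":1}]'
```

```text
t: 4.45
eef_pos: [539.0, 8.5, 9.8]
tcp_rot: [[-0.963, 0.27, -0.002], [0.27, 0.963, 0.0], [0.002, -0.0, -1.0]]
wrist_force: [0.3, 1.5, 0.3]
gripper_width: 85.5
finger_force: 0.0
t: 5.08
eef_pos: [546.1, 6.7, 18.5]
tcp_rot: [[-0.964, 0.267, 0.012], [0.267, 0.964, -0.004], [-0.013, -0.0, -1.0]]
wrist_force: [-2.4, -3.0, 17.7]
gripper_width: -0.2
finger_force: 9.7
t: 5.45
eef_pos: [545.9, 6.3, 18.5]
tcp_rot: [[-0.964, 0.267, 0.012], [0.267, 0.964, -0.004], [-0.012, -0.001, -1.0]]
wrist_force: [-1.7, -3.1, 17.1]
gripper_width: 0.0
finger_force: 9.3
```

The fingers shut completely and the tool is being pushed, so the grasp missed. I'll look before moving.

```bash
python3 - <<'E'
from h import *
a=snap('wrist','w3')[0];b=snap('side','s3')[0];e=snap('scene','c3')[0]
b=cv2.resize(b[270:390,220:400],(540,360));e=cv2.resize(e[190:310,300:480],(540,360))
im=np.zeros((480,800,3),np.uint8);im[:240,:320]=cv2.resize(a,(320,240));im[240:480,:320]=cv2.resize(e,(320,240));im[:320,320:]=cv2.resize(b,(480,320));cv2.imwrite('pics/m3.png',im)
E
```

```text
(no output)
```

View pics/m3.png

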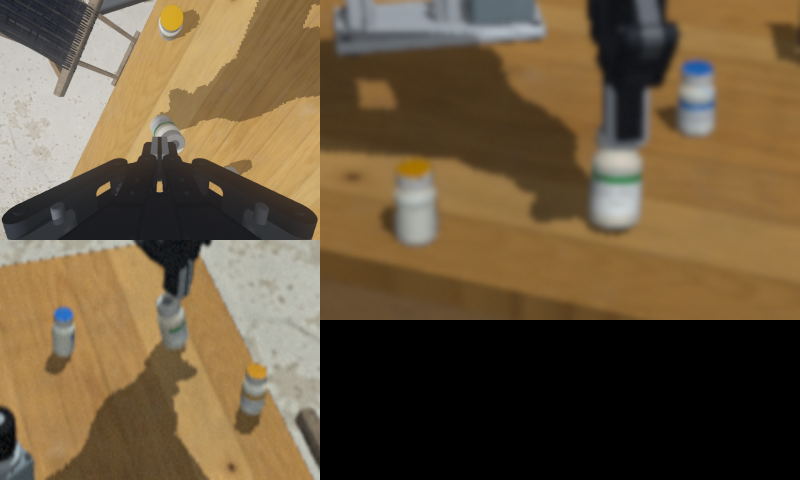

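The vial is tilted, leaning on the shut fingertips from the robot's side; the small vials are untouched. I'll check from the wrist depth where the fingertips really are in the tool frame.

```bash
python3 - <<'E'
from h import *
s=r.state();print(s['eef_pos'],s['wrist_force'],s['wrist_torque'])
def tool(box,n):
    c=r.camera_params('wrist');d=np.load(f'pics/{n}.npy');return cloud(c,np.array(c['mount']),d,box)
# tool frame clouds: shut fingers (w3), open fingers (w2)
for n,box in(('w3',(280,370,220,400)),('w2',(150,225,280,400)),('w2',(415,490,280,400))):
    P,D,U,V=tool(box,n);m=(D>0)&(P[...,2]>-70)&(P[...,2]<60)
    for lo in range(-70,20,10):
        q=P[m&(P[...,2]>=lo)&(P[...,2]<lo+10)]
        if len(q)>5: print(n,lo,len(q),np.percentile(q,[2,50,98],axis=0).round(1).tolist())
E
python3 - <<'E'
from h import *
import cv2
im=cv2.imread('pics/w3.png')[180:420,200:460];cv2.imwrite('pics/w3c.png',cv2.resize(im,None,fx=2.3,fy=2.3))
E
```

```text
[545.88211868   6.32147756  18.46893208] [-2.29314008 -3.52776608 17.84866846] [-0.52379893  0.37144487  0.00605875]
w3 -70 644 [[-3.2, -12.7, -69.9], [11.8, 0.3, -64.8], [12.5, 12.8, -60.2]]
w3 -60 704 [[7.5, -13.0, -59.7], [11.4, 0.3, -55.4], [12.4, 13.1, -50.2]]
w3 -50 568 [[7.5, -12.8, -49.8], [8.5, 0.3, -45.7], [12.4, 13.0, -40.3]]
w3 -40 957 [[-5.3, -4.6, -39.6], [8.1, 15.5, -32.3], [13.3, 22.8, -30.1]]
w3 -30 512 [[-3.7, -2.2, -29.9], [12.0, 6.8, -23.1], [14.8, 23.7, -20.1]]
w3 -20 603 [[4.9, -5.5, -19.8], [14.4, 4.9, -16.1], [17.3, 19.9, -10.4]]
w3 -10 386 [[2.9, -8.5, -9.9], [15.9, -0.7, -5.2], [18.5, 14.7, -0.2]]
w3 0 312 [[4.0, -10.7, 0.2], [16.8, -3.6, 4.4], [19.3, 12.0, 9.7]]
w3 10 3117 [[-78.6, -23.7, 17.6], [10.0, -2.5, 19.2], [23.6, 31.6, 20.0]]
w2 -70 867 [[-9.2, -55.7, -69.9], [7.6, -42.8, -65.3], [12.4, -42.2, -60.3]]
w2 -60 670 [[-9.1, -55.1, -59.8], [7.3, -42.7, -55.6], [12.3, -42.2, -50.3]]
w2 -50 134 [[-9.1, -43.9, -49.9], [1.2, -42.6, -48.3], [11.7, -42.3, -45.8]]
w2 -70 863 [[-9.2, 42.4, -69.8], [7.5, 43.0, -65.1], [12.3, 55.9, -60.2]]
w2 -60 675 [[-9.4, 42.4, -59.8], [6.8, 42.9, -55.6], [12.4, 55.0, -50.2]]
w2 -50 121 [[-8.6, 42.4, -49.9], [1.1, 42.8, -48.4], [11.6, 45.6, -46.0]]
```

View pics/w3c.png

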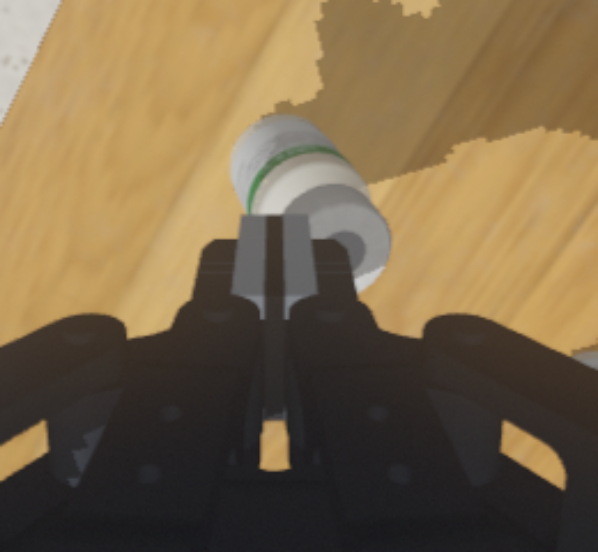

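Key finding: the depth shows the real fingertips about 35 mm behind the documented TCP. They closed on the vial's cap, and the vial is now tilted about 15° under about 17 N. I'll raise slowly so it rocks back upright, then measure the true fingertip offset.

```bash
python3 -m inch '[{"tx":0,"ty":0,"tz":-0.06,"rx":0,"ry":0,"rz":0,"gripper":1},{"tx":0,"ty":0,"tz":-0.06,"rx":0,"ry":0,"rz":0,"gripper":1},{"tx":0,"ty":0,"tz":-0.06,"rx":0,"ry":0,"rz":0,"gripper":1},{"tx":0,"ty":0,"tz":-0.06,"rx":0,"ry":0,"rz":0,"gripper":1},{"tx":0,"ty":0,"tz":-0.06,"rx":0,"ry":0,"rz":0,"gripper":1}]'
python3 -m inch '[{"tx":0,"ty":0,"tz":-0.06,"rx":0,"ry":0,"rz":0,"gripper":1},{"tx":0,"ty":0,"tz":-0.1,"rx":0,"ry":0,"rz":0,"gripper":1},{"tx":0,"ty":0,"tz":-0.1,"rx":0,"ry":0,"rz":0,"gripper":1},{"tx":0,"ty":0,"tz":-0.1,"rx":0,"ry":0,"rz":0,"gripper":1},{"tx":0,"ty":0,"tz":-0.1,"rx":0,"ry":0,"rz":0,"gripper":1}]'
python3 - <<'E'
from h import *
a,d,c,M=snap('wrist','w4')
P,D,U,V=cloud(c,np.array(c['mount']),d,(305,335,240,330))
for v in range(0,90,5): print(v+240,P[v,8].round(1),P[v,20].round(1),a[v+240,313],a[v+240,325])
b=snap('side','s4')[0];e=snap('scene','c4')[0]
im=np.zeros((480,800,3),np.uint8);im[:240,:320]=cv2.resize(a,(320,240));im[240:480,:320]=cv2.resize(e[190:310,300:480],(320,240));im[:320,320:]=cv2.resize(b[270:390,220:400],(480,320));cv2.imwrite('pics/m4.png',im)
E
```

```text
t: 6.22
eef_pos: [539.4, 8.5, 23.3]
tcp_rot: [[-0.964, 0.268, -0.001], [0.268, 0.964, 0.0], [0.001, 0.0, -1.0]]
wrist_force: [-0.4, 0.4, -0.3]
gripper_width: -0.1
finger_force: 0.0
t: 6.85
eef_pos: [540.1, 8.3, 42.5]
tcp_rot: [[-0.964, 0.268, 0.0], [0.268, 0.964, 0.0], [-0.0, 0.0, -1.0]]
wrist_force: [-0.3, 0.1, 0.3]
gripper_width: -0.2
finger_force: 0.0
240 [13.6 -3.2 11. ] [13.1  3.9 12.5] [115 130 139] [111 125 135]
245 [11.9 -3.1  6.2] [11.8  3.8  6.6] [172 181 186] [157 169 175]
250 [11.4 -3.  -1.5] [11.5  3.6 -2. ] [113 118 124] [114 119 125]
255 [10.8 -2.9 -8.4] [10.6  3.5 -7.9] [204 206 206] [151 154 157]
260 [ 8.  -2.9 -8.4] [ 8.   3.5 -8.6] [212 214 215] [212 213 214]
265 [ 5.1 -2.9 -8.3] [ 4.8  3.6 -7.5] [198 198 199] [201 202 203]
270 [ 1.8 -2.9 -7. ] [ 1.8  3.6 -7.1] [156 153 152] [156 152 150]
275 [ 11.9  -2.3 -39.4] [ 12.3   2.9 -40.4] [104 104 107] [103 104 106]
280 [ 12.2  -2.2 -45.7] [ 11.9   2.9 -44.9] [103 104 107] [103 104 106]
285 [ 11.7  -2.2 -49.8] [ 12.    2.8 -50.5] [103 103 106] [103 104 105]
290 [ 12.1  -2.1 -55.7] [ 11.8   2.7 -54.9] [102 103 104] [103 103 105]
295 [ 12.1  -2.  -60. ] [ 11.8   2.6 -59.6] [103 103 104] [101 102 103]
300 [ 11.7  -1.9 -63.5] [ 12.    2.5 -64.1] [102 102 103] [101 100 101]
305 [ 11.9  -1.9 -67.9] [ 12.4   2.4 -68.9] [101 100 101] [101 101 101]
310 [ 11.2  -1.8 -70.3] [ 11.6   2.4 -71. ] [135 132 128] [136 132 128]
315 [  9.2  -1.8 -70.1] [ 13.4   2.2 -77.8] [113 111 110] [99 98 97]
320 [  8.   -1.8 -71.6] [ 12.6   2.2 -79.6] [41 46 53] [40 45 53]
325 [  7.8  -1.8 -74.6] [ 10.6   2.2 -79.4] [39 44 51] [39 43 49]
```

View pics/m4.png

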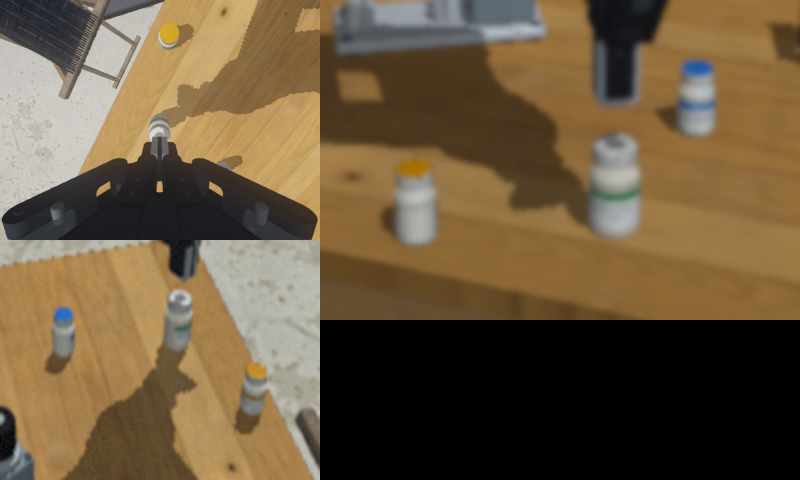

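The vial is standing upright again with the small vials undisturbed. The shut fingertips are at tool z of about -37, so every height shifts by that much. I'll open, rise, and re-measure the vial.

```bash
python3 -m inch '[{"tx":0,"ty":0,"tz":-0.5,"rx":0,"ry":0,"rz":0,"gripper":-1},{"tx":0,"ty":0,"tz":-0.5,"rx":0,"ry":0,"rz":0,"gripper":-1},{"tx":0,"ty":0,"tz":-0.5,"rx":0,"ry":0,"rz":0,"gripper":-1},{"tx":0,"ty":0,"tz":0,"rx":0,"ry":0,"rz":0,"gripper":-1},{"tx":0,"ty":0,"tz":0,"rx":0,"ry":0,"rz":0,"gripper":-1}]'
python3 - <<'E'
from h import *
R=None
for n in('wrist','scene','side'):
    s=r.state();p,d,c,M=snap(n,n+'5')
    P,D,U,V=cloud(c,M,d,(0,640,0,480))
    for k,(x,y),h,lim in(('large',(539,8),51,30),('blue',(630,77),43,25),('orange',(442,45),43,25)):
        m=(D>0)&(np.hypot(P[...,0]-x,P[...,1]-y)<lim)&(np.abs(P[...,2]-h)<3.5);q=P[m]
        if len(q)>5: print(n,k,len(q),np.round(cv2.minEnclosingCircle(q[:,:2].astype('f4'))[0],1),q[:,2].max().round(1))
    if n=='wrist':
        print(s['eef_pos'],s['gripper_width'],np.round(s['joint_positions'],2))
        Q=np.array(c['mount']);Pt,D,U,V=cloud(c,Q,d,(0,640,0,480))
        for sg in(1,-1):
            q=Pt[(D>0)&(np.abs(Pt[...,1]*sg-43)<4)&(np.abs(Pt[...,0])<14)&(Pt[...,2]>-75)];print('tip',q[:,2].max(),np.percentile(q,[5,95],axis=0).round(1).tolist())
E
```

```text
t: 7.62
eef_pos: [539.4, 8.4, 101.2]
tcp_rot: [[-0.964, 0.268, -0.001], [0.268, 0.964, 0.0], [0.001, -0.0, -1.0]]
wrist_force: [-0.6, -0.4, 0.0]
gripper_width: 85.1
finger_force: 0.0
wrist large 801 [539.7   8.6] 52.6
wrist orange 694 [442.3  45.5] 43.5
[539.38968028   8.41746701 101.2030253 ] 85.12042291965743 [-0.17  0.09  1.99  0.    1.06 -1.47]
tip 103.57698260074994 [[-9.0, 41.9, -73.6], [12.2, 46.1, 102.3]]
tip 103.85751468622698 [[-8.8, -46.1, -73.6], [12.2, -41.8, 102.4]]
scene large 104 [542.1  10. ] 53.6
scene blue 73 [631.6  77.8] 44.4
scene orange 81 [443.7  45.9] 45.5
side large 120 [540.5   4.2] 50.7
side blue 60 [628.8  75.5] 42.0
side orange 86 [442.2  42.8] 42.2
```

```bash
python3 -m inch '[{"tx":-0.05,"ty":0,"tz":0.8,"rx":0,"ry":0,"rz":0,"gripper":-1},{"tx":0,"ty":0,"tz":0.8,"rx":0,"ry":0,"rz":0,"gripper":-1},{"tx":0,"ty":0,"tz":0.8,"rx":0,"ry":0,"rz":0,"gripper":-1},{"tx":0,"ty":0,"tz":0.8,"rx":0,"ry":0,"rz":0,"gripper":-1},{"tx":0,"ty":0,"tz":0,"rx":0,"ry":0,"rz":0,"gripper":-1}]' 40
python3 -m inch '[{"tx":0,"ty":0,"tz":0,"rx":0,"ry":0,"rz":0,"gripper":1},{"tx":0,"ty":0,"tz":0,"rx":0,"ry":0,"rz":0,"gripper":1},{"tx":0,"ty":0,"tz":0,"rx":0,"ry":0,"rz":0,"gripper":1},{"tx":0,"ty":0,"tz":0,"rx":0,"ry":0,"rz":0,"gripper":1},{"tx":0,"ty":0,"tz":0,"rx":0,"ry":0,"rz":0,"gripper":1}]'
```

```text
t: 8.4
eef_pos: [538.6, 8.3, -29.2]
tcp_rot: [[-0.963, 0.268, -0.008], [0.268, 0.964, 0.001], [0.008, -0.001, -1.0]]
wrist_force: [0.3, -0.8, 0.7]
gripper_width: 84.9
finger_force: 0.0
t: 9.02
eef_pos: [543.0, 7.6, -24.6]
tcp_rot: [[-0.964, 0.267, 0.002], [0.267, 0.964, -0.0], [-0.002, 0.0, -1.0]]
wrist_force: [-1.6, -0.4, 6.0]
gripper_width: 26.1
finger_force: 39.4
```

Width is 26 mm at 39 N, so the vial is held. I'll lift and check how it sits in the hand.

```bash
python3 -m inch '[{"tx":0,"ty":0,"tz":-0.4,"rx":0,"ry":0,"rz":0,"gripper":1},{"tx":0,"ty":0,"tz":-1,"rx":0,"ry":0,"rz":0,"gripper":1},{"tx":0,"ty":0,"tz":-1,"rx":0,"ry":0,"rz":0,"gripper":1},{"tx":0,"ty":0,"tz":-1,"rx":0,"ry":0,"rz":0,"gripper":1},{"tx":0,"ty":0,"tz":0,"rx":0,"ry":0,"rz":0,"gripper":1}]'
python3 - <<'E'
from h import *
s=r.state();print(s['eef_pos'],s['wrist_force'],np.round(s['joint_positions'],2))
im=np.zeros((600,800,3),np.uint8)
Z=np.array(s['eef_pos'])+[0,0,50]
for i,n in enumerate(('wrist','side','scene')):
    p,d,c,M=snap(n,n+'6');u,v=proj(c,M,Z) if n!='wrist' else (320,265);u,v=int(u),int(v)
    h=100 if n=='wrist' else 50
    cr=cv2.resize(p[v-h:v+h,u-h:u+h],(400,400) if i==0 else (300,300));im[300*(i//2)*0+(0 if i<2 else 300):,:][:cr.shape[0],(0 if i==0 else 420):(0 if i==0 else 420)+cr.shape[1]]=cr
    if n=='wrist':
        P,D,U,V=cloud(c,np.array(c['mount']),d,(280,360,180,320))
        for v in range(0,140,6): print(v+180,P[v,40].round(1))
cv2.imwrite('pics/m6.png',im)
E
```

```text
t: 9.65
eef_pos: [544.9, 7.3, 115.1]
tcp_rot: [[-0.964, 0.267, 0.009], [0.267, 0.964, -0.002], [-0.009, 0.001, -1.0]]
wrist_force: [0.7, -0.3, -0.7]
gripper_width: 25.9
finger_force: 39.3
[544.85719055   7.34623497 115.06284339] [ 0.68105127 -0.26787985 -0.70487429] [-0.17  0.08  1.97  0.    1.08 -1.47]
180 [ 38.1   1.3 115.8]
186 [ 32.8   1.3 116.4]
192 [ 27.6   1.3 115.6]
198 [ 22.2   1.3 116.2]
204 [ 17.    1.3 115.5]
210 [ 11.5   1.3 116.1]
216 [  6.    1.3 116.1]
222 [  0.6   1.3 115.6]
228 [ -5.2   1.3 116.3]
234 [-10.9   1.3 116.6]
240 [-16.4   1.3 115.9]
246 [-22.    1.3 115.4]
252 [-28.1   1.3 116.5]
258 [ 16.3   0.8 -29.3]
264 [ 16.9   0.8 -39. ]
270 [ 17.    0.7 -46.5]
276 [ 16.9   0.7 -52.8]
282 [ 16.3   0.7 -57.4]
288 [ 15.3   0.7 -60.8]
294 [ 12.9   0.7 -60.8]
300 [ 15.    0.6 -70.2]
306 [ 14.6   0.6 -73.9]
312 [ 12.4   0.6 -73.9]
318 [ 10.    0.6 -73.7]
```

View pics/m6.png

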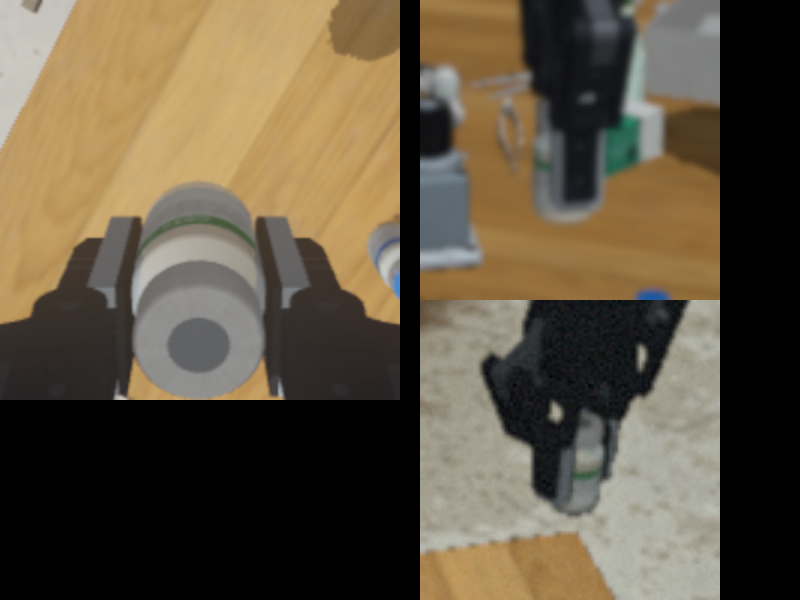

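The vial is vertical in the hand, with its axis at tool (+3.4,+0.7) and its underside at tool z of about -23. I'll move halfway to the clamp and measure it from the wrist.

```bash
python3 -m inch '[{"tx":0.4,"ty":0.9,"tz":-0.5,"rx":0,"ry":0,"rz":0,"gripper":1},{"tx":0.4,"ty":0.9,"tz":-0.5,"rx":0,"ry":0,"rz":0,"gripper":1},{"tx":0.4,"ty":0.9,"tz":-0.5,"rx":0,"ry":0,"rz":0,"gripper":1},{"tx":0,"ty":0,"tz":0,"rx":0,"ry":0,"rz":0,"gripper":1},{"tx":0,"ty":0,"tz":0,"rx":0,"ry":0,"rz":0,"gripper":1}]'
cat > clamp.py <<'E'
from h import *
def run(n,name):
    s=r.state();p,d,c,M=snap(n,name);P,D,U,V=cloud(c,M,d,(0,640,0,480))
    near=(D>0)&(np.hypot(P[...,0]-540,P[...,1]-270)<110)
    for k,lo,hi in(('base',8,13),('jaws',38.5,44),('hous',55.5,60.5),('knob',93,99)):
        q=P[near&(P[...,2]>lo)&(P[...,2]<hi)]
        if len(q)<20: print(n,k,len(q));continue
        mk=np.zeros((480,640),np.uint8);mk[near&(P[...,2]>lo)&(P[...,2]<hi)]=255
        nn,L,st,ce=cv2.connectedComponentsWithStats(mk)
        for i in range(1,nn):
            if st[i,4]>40:
                q=P[L==i];R=cv2.minAreaRect(q[:,:2].astype('f4'));print(n,k,st[i,4],'u,v',ce[i].round(),'z',np.median(q[:,2]).round(1),'rect',np.round(R[0],1),np.round(R[1],1),round(R[2],1))
    return s
if __name__=='__main__':
    import sys
    s=run(sys.argv[1],sys.argv[2]);print(s['eef_pos'],np.round(s['tcp_rot'],3).tolist())
E
python3 clamp.py wrist w7; python3 clamp.py scene c7
```

```text
t: 10.42
eef_pos: [523.5, 124.3, 168.2]
tcp_rot: [[-0.964, 0.267, -0.003], [0.267, 0.964, -0.001], [0.003, -0.002, -1.0]]
wrist_force: [-0.6, 0.5, -0.9]
gripper_width: 26.1
finger_force: 39.4
wrist base 4538 u,v [460. 170.] z 9.4 rect [539.7 270.9] [ 60.2 139.1] 74.7
wrist jaws 370 u,v [484. 134.] z 40.2 rect [489.2 284.7] [25.3 16.1] 74.5
wrist jaws 325 u,v [476. 202.] z 40.3 rect [545.3 269.6] [23.7 17.1] 74.7
wrist jaws 145 u,v [457. 232.] z 41.6 rect [567.3 251.6] [27.8 57.2] 31.6
wrist hous 629 u,v [472. 237.] z 57.4 rect [579.8 259.6] [42.8 41.7] 75.5
wrist knob 1067 u,v [502. 257.] z 95.5 rect [580.1 259.8] [29.6 29.2] 78.2
[523.49018841 124.33099499 168.17724838] [[-0.964, 0.267, -0.003], [0.267, 0.964, -0.001], [0.003, -0.002, -1.0]]
scene base 1708 u,v [324. 345.] z 10.3 rect [541.  272.1] [ 61.3 141.6] 74.7
scene jaws 88 u,v [299. 314.] z 41.2 rect [573.9 274.1] [56.6 26.2] 30.0
scene jaws 113 u,v [315. 319.] z 41.0 rect [546.6 270.4] [23.3 18.2] 76.3
scene jaws 130 u,v [343. 344.] z 40.9 rect [489.3 285.6] [25.3 15.9] 73.7
scene hous 230 u,v [299. 303.] z 57.9 rect [581.8 261.5] [42.9 44.6] 74.9
scene knob 270 u,v [298. 280.] z 96.2 rect [580.9 260.9] [28.6 28.8] 1.7
[523.54022607 123.94982258 168.11430888] [[-0.963, 0.268, -0.004], [0.268, 0.963, -0.001], [0.003, -0.001, -1.0]]
```

View pics/w7.png

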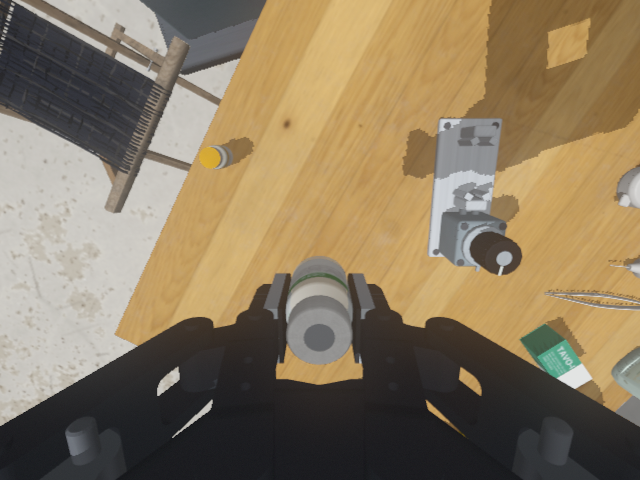

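The wrist view shows the clamp clearly: base (465,190), jaws (484,134) and (476,202), knob (502,257). It gives seat (507,280), clamp x at -15.3°, knob axis (580.2,259.8) and 21 mm of free room. I'll move above a point 4.5 mm to +x of the seat.

```bash
python3 -m inch '[{"tx":0.31,"ty":0.9,"tz":0.3,"rx":0,"ry":0,"rz":0,"gripper":1},{"tx":0.31,"ty":0.9,"tz":0.3,"rx":0,"ry":0,"rz":0,"gripper":1},{"tx":0.31,"ty":0.9,"tz":0.3,"rx":0,"ry":0,"rz":0,"gripper":1},{"tx":0.31,"ty":0.92,"tz":0.3,"rx":0,"ry":0,"rz":0,"gripper":1},{"tx":0,"ty":0,"tz":0,"rx":0,"ry":0,"rz":0,"gripper":1}]'
python3 -m inch '[{"tx":0,"ty":0,"tz":0,"rx":0,"ry":0,"rz":0,"gripper":1},{"tx":0,"ty":0,"tz":0,"rx":0,"ry":0,"rz":0,"gripper":1}]'
cat > vial.py <<'E'
from h import *
s=r.state();p,d,c,M=snap('wrist','w8')
P,D,U,V=cloud(c,M,d,(240,400,220,380));T=cloud(c,np.array(c['mount']),d,(240,400,220,380))[0]
m=(D>0)&(T[...,2]<-70)&(T[...,2]>-78)&(np.abs(T[...,1])<14)&(T[...,0]>-14)
q=P[m];print('cap centre',cv2.minEnclosingCircle(q[:,:2].astype('f4')),np.median(q[:,2]))
m=(D>0)&(T[...,2]<-26)&(T[...,2]>-58)&(np.abs(T[...,1])<6)&(T[...,0]>5)
q=P[m];A=np.c_[q[:,0],q[:,1],np.ones(len(q))];x=np.linalg.lstsq(A,-(q[:,:2]**2).sum(1),rcond=None)[0]
print('body fit',-x[:2]/2)
tt=T[m];k=np.abs(tt[:,1]-.7)<1;print('slope',np.polyfit(tt[k,2],tt[k,0],1))
tgt=np.array([511.2,278.7]);print(s['eef_pos'],np.round(s['tcp_rot'],3).tolist(),s['wrist_force'])
E
python3 vial.py; python3 clamp.py wrist w9 | grep -v hous
```

```text
t: 11.15
eef_pos: [514.1, 277.9, 119.6]
tcp_rot: [[-0.964, 0.266, -0.004], [0.266, 0.964, -0.001], [0.004, -0.002, -1.0]]
wrist_force: [-0.2, -0.3, 0.1]
gripper_width: 26.0
finger_force: 39.5
t: 11.4
eef_pos: [516.1, 276.2, 122.4]
tcp_rot: [[-0.963, 0.269, 0.0], [0.269, 0.963, -0.0], [-0.0, -0.0, -1.0]]
wrist_force: [-0.6, 0.9, 0.3]
gripper_width: 26.0
finger_force: 39.5
cap centre ((514.7113647460938, 276.72265625), 17.656373977661133) 196.8255648966469
body fit [509.50746802 278.12539784]
slope [4.12984872e-03 1.68704423e+01]
[516.06864019 276.22680576 122.35102692] [[-0.963, 0.269, 0.0], [0.269, 0.963, -0.0], [-0.0, -0.0, -1.0]] [-0.61541693  0.88899184  0.33505125]
wrist base 5179 u,v [320. 218.] z 9.4 rect [519.  276.9] [59.6 95.7] 74.5
wrist jaws 437 u,v [320. 195.] z 40.1 rect [488.9 285.2] [23.6 16.5] 74.7
wrist knob 0
[516.0796306  276.33110996 122.49857785] [[-0.963, 0.269, 0.001], [0.269, 0.963, -0.0], [-0.001, 0.0, -1.0]]
```

```bash
python3 -m inch '[{"tx":0.05,"ty":0.012,"tz":0.8,"rx":0,"ry":0,"rz":0,"gripper":1},{"tx":0,"ty":0,"tz":0.8,"rx":0,"ry":0,"rz":0,"gripper":1},{"tx":0,"ty":0,"tz":0.5,"rx":0,"ry":0,"rz":0,"gripper":1},{"tx":0,"ty":0,"tz":0,"rx":0,"ry":0,"rz":0,"gripper":1},{"tx":0,"ty":0,"tz":0,"rx":0,"ry":0,"rz":0,"gripper":1}]'
python3 - <<'E'
from h import *
s=r.state();print(s['eef_pos'],np.round(s['tcp_rot'],3).tolist(),s['wrist_force'])
p,d,c,M=snap('wrist','w10');cv2.imwrite('pics/w10c.png',cv2.resize(p[150:380,200:440],(480,460)))
T=cloud(c,np.array(c['mount']),d,(0,640,0,480))[0];P=cloud(c,M,d,(0,640,0,480))[0]
m=(T[...,2]<-26)&(T[...,2]>-58)&(np.abs(T[...,1]-.7)<.6)&(T[...,0]>8)&(T[...,0]<25);print(np.polyfit(T[m][:,2],T[m][:,0],1))
m=(T[...,2]<-72.5)&(T[...,2]>-76)&(np.abs(T[...,1])<12)&(np.abs(T[...,0])<14);print(np.median(P[m][:,2]),T[m].min(0),T[m].max(0))
E
python3 clamp.py wrist w11 |grep jaws
```

```text
t: 12.12
eef_pos: [514.8, 278.7, 39.5]
tcp_rot: [[-0.964, 0.268, 0.002], [0.268, 0.964, 0.001], [-0.002, 0.001, -1.0]]
wrist_force: [0.3, -0.4, 0.8]
gripper_width: 26.0
finger_force: 39.5
[514.8219399  278.70600733  39.45038534] [[-0.964, 0.268, 0.002], [0.268, 0.964, 0.001], [-0.002, 0.001, -1.0]] [ 0.27269218 -0.40160019  0.84442266]
[7.60728082e-03 1.70598899e+01]
114.08538602887032 [ -8.73853798 -11.26318179 -75.99662983] [ 13.99268274  11.53483522 -72.50328596]
wrist jaws 888 u,v [317. 219.] z 40.2 rect [488.6 285.4] [24. 17.] 75.0
```

View pics/w10c.png

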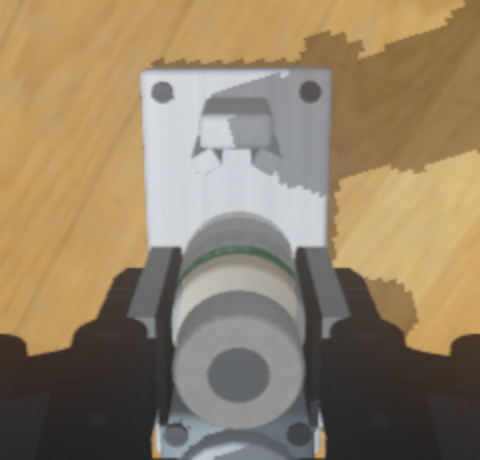

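```bash
python3 -m inch '[{"tx":0.015,"ty":-0.02,"tz":0.45,"rx":0,"ry":0,"rz":0,"gripper":1},{"tx":0,"ty":0,"tz":0.45,"rx":0,"ry":0,"rz":0,"gripper":1},{"tx":0,"ty":0,"tz":0.3,"rx":0,"ry":0,"rz":0,"gripper":1},{"tx":0,"ty":0,"tz":0,"rx":0,"ry":0,"rz":0,"gripper":1},{"tx":0,"ty":0,"tz":0,"rx":0,"ry":0,"rz":0,"gripper":1}]'
python3 -m inch '[{"tx":0,"ty":0,"tz":0.04,"rx":0,"ry":0,"rz":0,"gripper":1},{"tx":0,"ty":0,"tz":0,"rx":0,"ry":0,"rz":0,"gripper":1},{"tx":0,"ty":0,"tz":0,"rx":0,"ry":0,"rz":0,"gripper":1}]'
python3 -m inch '[{"tx":0,"ty":0,"tz":0.04,"rx":0,"ry":0,"rz":0,"gripper":1},{"tx":0,"ty":0,"tz":0,"rx":0,"ry":0,"rz":0,"gripper":1},{"tx":0,"ty":0,"tz":0,"rx":0,"ry":0,"rz":0,"gripper":1}]'
```

```text
t: 12.85
eef_pos: [513.2, 278.0, -9.8]
tcp_rot: [[-0.964, 0.267, 0.0], [0.267, 0.964, 0.0], [-0.0, 0.0, -1.0]]
wrist_force: [0.5, -0.5, 0.7]
gripper_width: 25.9
finger_force: 39.5
t: 13.22
eef_pos: [513.1, 277.9, -11.2]
tcp_rot: [[-0.964, 0.268, 0.001], [0.268, 0.964, 0.0], [-0.0, 0.0, -1.0]]
wrist_force: [0.2, 0.5, 0.3]
gripper_width: 26.1
finger_force: 39.5
t: 13.6
eef_pos: [512.9, 277.9, -13.1]
tcp_rot: [[-0.964, 0.267, -0.0], [0.267, 0.964, 0.0], [0.0, -0.0, -1.0]]
wrist_force: [0.3, -0.2, -0.5]
gripper_width: 25.9
finger_force: 39.5
```

```bash
python3 -m inch '[{"tx":-0.02,"ty":0,"tz":0.03,"rx":0,"ry":0,"rz":0,"gripper":1},{"tx":0,"ty":0,"tz":0,"rx":0,"ry":0,"rz":0,"gripper":1},{"tx":0,"ty":0,"tz":0,"rx":0,"ry":0,"rz":0,"gripper":1}]'|egrep 'eef|force'
python3 -m inch '[{"tx":0,"ty":0,"tz":0.03,"rx":0,"ry":0,"rz":0,"gripper":1},{"tx":0,"ty":0,"tz":0,"rx":0,"ry":0,"rz":0,"gripper":1},{"tx":0,"ty":0,"tz":0,"rx":0,"ry":0,"rz":0,"gripper":1}]'|egrep 'eef|force'
```

```text
eef_pos: [513.7, 277.7, -14.3]
wrist_force: [-0.9, -0.3, -1.4]
finger_force: 39.5
eef_pos: [513.8, 277.7, -14.5]
wrist_force: [-2.2, -1.7, 5.1]
finger_force: 39.8
```

The base contact is at 5 N. Now I'll let go, and check before rising.

```bash
python3 -m inch '[{"tx":0,"ty":0,"tz":-0.02,"rx":0,"ry":0,"rz":0,"gripper":1},{"tx":0,"ty":0,"tz":0,"rx":0,"ry":0,"rz":0,"gripper":-0.2},{"tx":0,"ty":0,"tz":0,"rx":0,"ry":0,"rz":0,"gripper":-1},{"tx":0,"ty":0,"tz":0,"rx":0,"ry":0,"rz":0,"gripper":-1},{"tx":0,"ty":0,"tz":0,"rx":0,"ry":0,"rz":0,"gripper":-1}]'
python3 -m inch '[{"tx":0,"ty":0,"tz":-0.4,"rx":0,"ry":0,"rz":0,"gripper":-1},{"tx":0,"ty":0,"tz":-0.8,"rx":0,"ry":0,"rz":0,"gripper":-1},{"tx":0,"ty":0,"tz":-1,"rx":0,"ry":0,"rz":0,"gripper":-1},{"tx":0,"ty":0,"tz":-1,"rx":0,"ry":0,"rz":0,"gripper":-1},{"tx":0.5,"ty":0,"tz":-1,"rx":0,"ry":0,"rz":0,"gripper":-1}]'
python3 -m inch '[{"tx":-0.5,"ty":-0.8,"tz":0,"rx":0,"ry":0,"rz":0,"gripper":-1},{"tx":0,"ty":-0.8,"tz":0,"rx":0,"ry":0,"rz":0,"gripper":-1},{"tx":0,"ty":0,"tz":0,"rx":0,"ry":0,"rz":0,"gripper":-1},{"tx":0,"ty":0,"tz":0,"rx":0,"ry":0,"rz":0,"gripper":-1}]'
python3 - <<'E'
from h import *
im=np.zeros((480,800,3),np.uint8)
s=r.state();print(s['t'],s['eef_pos'],np.round(s['tcp_rot'],3).tolist(),np.round(s['joint_positions'],2))
for n,x0,b in(('wrist',0,(200,520,80,320)),('side',400,(200,320,200,300))):
    p,d,c,M=snap(n,n+'12');P,D,U,V=cloud(c,M,d,(0,640,0,480));near=(D>0)&(np.hypot(P[...,0]-508,P[...,1]-280)<28)
    q=P[near&(P[...,2]>56)&(P[...,2]<66)];print(n,len(q),cv2.minEnclosingCircle(q[:,:2].astype('f4')),np.median(q[:,2]))
    q=P[(D>0)&(np.hypot(P[...,0]-580,P[...,1]-260)<25)&(np.abs(P[...,2]-95.7)<2)];print('knob',len(q),cv2.minEnclosingCircle(q[:,:2].astype('f4')) if len(q) else 0)
    cr=p[b[2]:b[3],b[0]:b[1]];cr=cv2.resize(cr,(400,int(400*cr.shape[0]/cr.shape[1])));im[:cr.shape[0],x0:x0+400]=cr
cv2.imwrite('pics/m12.png',im)
E
```

```text
t: 14.98
eef_pos: [513.7, 277.7, -14.7]
tcp_rot: [[-0.964, 0.268, -0.0], [0.268, 0.964, -0.0], [0.0, -0.0, -1.0]]
wrist_force: [-0.6, 0.2, -0.1]
gripper_width: 85.4
finger_force: 0.0
t: 15.6
eef_pos: [495.3, 282.9, 156.3]
tcp_rot: [[-0.963, 0.269, 0.002], [0.269, 0.963, 0.001], [-0.002, 0.001, -1.0]]
wrist_force: [-0.8, 0.2, 0.6]
gripper_width: 85.6
finger_force: 0.0
t: 16.1
eef_pos: [496.9, 216.3, 154.2]
tcp_rot: [[-0.963, 0.268, 0.001], [0.268, 0.963, 0.001], [-0.001, 0.001, -1.0]]
wrist_force: [-0.1, -0.7, 0.1]
gripper_width: 85.3
finger_force: 0.0
16.1 [496.90956674 216.3325573  154.21488201] [[-0.963, 0.268, 0.001], [0.268, 0.963, 0.001], [-0.001, 0.001, -1.0]] [ 0.22  0.03  1.95  0.    1.16 -1.08]
wrist 604 ((510.73828125, 278.57122802734375), 11.796832084655762) 60.10836873562607
knob 965 ((580.0543212890625, 260.2165222167969), 15.009665489196777)
side 71 ((511.33624267578125, 276.13275146484375), 12.635248184204102) 58.76115261168155
knob 70 ((580.570068359375, 256.2508850097656), 14.97680377960205)
```

View pics/m12.png

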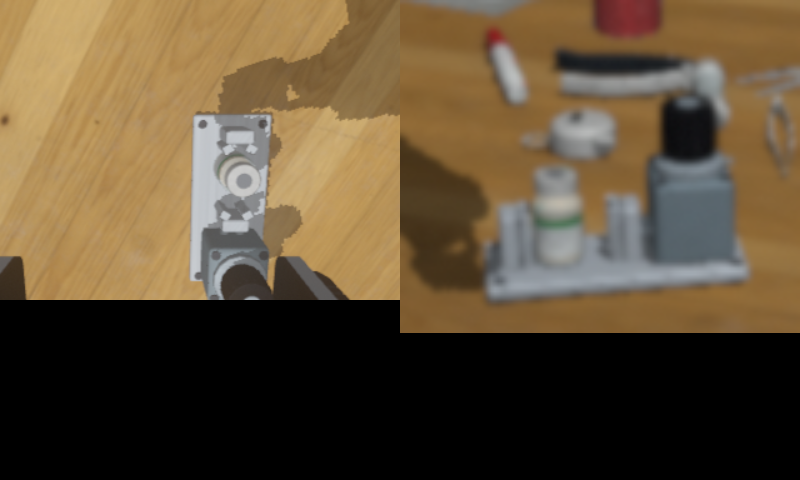

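The vial stands upright and free between the jaws, 4 mm to +x of the seat. Sliding-jaw room is about 21 mm, so expect about 2.1 rad of turning. I've used up the picture views, so from here I'll work from numbers only. Moving over the knob.

```bash
python3 -m inch '[{"tx":-0.87,"ty":0.8,"tz":0,"rx":0,"ry":0,"rz":0,"gripper":-1},{"tx":-0.87,"ty":0.8,"tz":0,"rx":0,"ry":0,"rz":0,"gripper":-1},{"tx":0,"ty":0,"tz":0.7,"rx":0,"ry":0,"rz":0,"gripper":-1},{"tx":0,"ty":0,"tz":0,"rx":0,"ry":0,"rz":0,"gripper":-1},{"tx":0,"ty":0,"tz":0,"rx":0,"ry":0,"rz":0,"gripper":-1}]'
cat > knob.py <<'E'
from h import *
import sys
s=r.state();p,d,c,M=snap('wrist',sys.argv[1])
T=cloud(c,np.array(c['mount']),d,(0,640,0,480))[0];P=cloud(c,M,d,(0,640,0,480))[0]
m=(d>0)&(np.hypot(P[...,0]-581,P[...,1]-260)<24)&(np.abs(P[...,2]-95.7)<2.5);q=P[m];print(len(q),'knob world',cv2.minEnclosingCircle(q[:,:2].astype('f4')),'tool',cv2.minEnclosingCircle(T[m][:,:2].astype('f4'))[0],np.median(q[:,2]))
C=np.array(cv2.minEnclosingCircle(q[:,:2].astype('f4'))[0])
w=m&(p.min(2)>140);
if w.sum(): a=P[w][:,:2].mean(0)-C;print('mark',w.sum(),a,np.degrees(np.arctan2(a[1],a[0])))
for lo in (-90,):
  for sg in(1,-1):
    g=s['gripper_width']/2;k=(d>0)&(T[...,1]*sg>g-1)&(T[...,1]*sg<g+5)&(np.abs(T[...,0])<14)&(T[...,2]<(-10))&(T[...,2]>-80);q=T[k];print('finger',sg,len(q),q[:,2].max().round(1),np.percentile(q[:,0],[2,98]).round(1))
print(s['t'],s['eef_pos'],np.round(s['tcp_rot'],3).tolist(),'F',np.round(s['wrist_force'],1),'Tq',np.round(s['wrist_torque'],3),s['gripper_width'],np.round(s['joint_positions'],2))
E
python3 knob.py k1
```

```text
t: 16.82
eef_pos: [580.6, 259.5, 125.6]
tcp_rot: [[-0.964, 0.267, -0.0], [0.267, 0.964, 0.0], [0.0, -0.0, -1.0]]
wrist_force: [-0.4, 0.2, -0.7]
gripper_width: 85.1
finger_force: 0.0
1504 knob world ((580.246337890625, 260.30145263671875), 14.90356159210205) tool (0.5154725313186646, 0.738379955291748) 95.44200076704719
mark 283 [ 1.77059959 -0.46283572] -14.649355359881014
finger 1 2099 -45.0 [-9.1 12.4]
finger -1 2123 -45.4 [-9.2 12.5]
16.825 [580.55016287 259.45214196 125.63702341] [[-0.964, 0.267, -0.0], [0.267, 0.964, 0.0], [0.0, -0.0, -1.0]] F [-0.4  0.2 -0.7] Tq [ 0.026 -0.077  0.006] 85.11816649890905 [ 0.26  0.27  1.74  0.    1.14 -1.04]
```

```bash
python3 -m inch '[{"tx":-0.02,"ty":0.01,"tz":0.8,"rx":0,"ry":0,"rz":0,"gripper":-1},{"tx":0,"ty":0,"tz":0.8,"rx":0,"ry":0,"rz":0,"gripper":-1},{"tx":0,"ty":0,"tz":0.65,"rx":0,"ry":0,"rz":0,"gripper":-1},{"tx":0,"ty":0,"tz":0,"rx":0,"ry":0,"rz":0,"gripper":-1},{"tx":0,"ty":0,"tz":0,"rx":0,"ry":0,"rz":0,"gripper":-1}]' 60
python3 -m inch '[{"tx":0,"ty":0,"tz":0,"rx":0,"ry":0,"rz":0,"gripper":1},{"tx":0,"ty":0,"tz":0,"rx":0,"ry":0,"rz":0,"gripper":1},{"tx":0,"ty":0,"tz":0,"rx":0,"ry":0,"rz":0,"gripper":1},{"tx":0,"ty":0,"tz":0,"rx":0,"ry":0,"rz":0,"gripper":1},{"tx":0,"ty":0,"tz":0,"rx":0,"ry":0,"rz":0,"gripper":1}]'
python3 knob.py k2
```

```text
t: 17.5
eef_pos: [582.9, 259.6, 37.5]
tcp_rot: [[-0.964, 0.267, 0.003], [0.268, 0.964, 0.001], [-0.003, 0.002, -1.0]]
wrist_force: [0.3, 0.5, 0.7]
gripper_width: 85.5
finger_force: 0.0
t: 18.12
eef_pos: [582.1, 259.8, 36.3]
tcp_rot: [[-0.964, 0.268, 0.001], [0.268, 0.964, 0.001], [-0.001, 0.001, -1.0]]
wrist_force: [-1.4, 2.1, 5.1]
gripper_width: 27.9
finger_force: 59.2
4358 knob world ((574.3775634765625, 261.8395690917969), 22.93601417541504) tool (7.951618194580078, -0.041062355041503906) 95.44097684175603
mark 97 [15.82386526 -5.43442974] -18.954137646424
finger 1 1604 -19.5 [-8.9 13.3]
finger -1 1606 -19.4 [-8.9 13.4]
18.125 [582.1175684  259.81291608  36.25903708] [[-0.964, 0.268, 0.001], [0.268, 0.964, 0.001], [-0.001, 0.001, -1.0]] F [-1.4  2.1  5.1] Tq [ 0.213  0.199 -0.027] 27.936259885365445 [ 0.26  0.38  1.78  0.    0.98 -1.04]
```

Knob gripped. Turning 1.5 rad clockwise (positive rz), well short of the expected 2.1.

```bash
cat > st.py <<'E'
from cell import r
import numpy as np
s=r.state();R=s['tcp_rot'];print(round(s['t'],2),np.round(s['eef_pos'],1),'yaw',round(np.arctan2(R[1][0],R[0][0]),4),'tilt',np.round([R[0][2],R[1][2]],3),'F',np.round(s['wrist_force'],1),'Tq',np.round(s['wrist_torque'],3),'J6',round(s['joint_positions'][5],3),'eff6',np.round(s['effort'][5],3),'w',round(s['gripper_width'],1),round(s['finger_force'],1))
E
python3 st.py
python3 -m inch '[{"tx":0,"ty":0,"tz":0,"rx":0,"ry":0,"rz":0.5,"gripper":1},{"tx":0,"ty":0,"tz":0,"rx":0,"ry":0,"rz":0.5,"gripper":1},{"tx":0,"ty":0,"tz":0,"rx":0,"ry":0,"rz":0.5,"gripper":1},{"tx":0,"ty":0,"tz":0,"rx":0,"ry":0,"rz":0.5,"gripper":1}]' >/dev/null
python3 st.py
python3 -m inch '[{"tx":0,"ty":0,"tz":0,"rx":0,"ry":0,"rz":0.8,"gripper":1},{"tx":0,"ty":0,"tz":0,"rx":0,"ry":0,"rz":0.8,"gripper":1},{"tx":0,"ty":0,"tz":0,"rx":0,"ry":0,"rz":0.8,"gripper":1},{"tx":0,"ty":0,"tz":0,"rx":0,"ry":0,"rz":0.8,"gripper":1},{"tx":0,"ty":0,"tz":0,"rx":0,"ry":0,"rz":0.8,"gripper":1}]' >/dev/null
python3 st.py
```

```text
18.18 [582.1 259.8  36.3] yaw 2.8706 tilt [0.001 0.001] F [-0.7  1.9  4.6] Tq [0.328 0.264 0.023] J6 -1.04 eff6 -0.032 w 28.3 59.3
18.68 [582.  259.6  36.3] yaw 2.569 tilt [0.001 0.   ] F [-0.4  1.4  6. ] Tq [0.243 0.281 0.09 ] J6 -0.738 eff6 -0.218 w 28.4 59.6
19.3 [581.6 259.3  36.3] yaw 1.9678 tilt [-0. -0.] F [-3.   0.8  6.6] Tq [0.115 0.481 0.094] J6 -0.137 eff6 -0.388 w 28.5 59.7
```

```bash
python3 -m inch '[{"tx":0,"ty":0,"tz":0,"rx":0,"ry":0,"rz":0.8,"gripper":1},{"tx":0,"ty":0,"tz":0,"rx":0,"ry":0,"rz":0.8,"gripper":1},{"tx":0,"ty":0,"tz":0,"rx":0,"ry":0,"rz":0.8,"gripper":1},{"tx":0,"ty":0,"tz":0,"rx":0,"ry":0,"rz":0.8,"gripper":1},{"tx":0,"ty":0,"tz":0,"rx":0,"ry":0,"rz":0.8,"gripper":1}]' >/dev/null
python3 st.py
python3 -m inch '[{"tx":0,"ty":0,"tz":0,"rx":0,"ry":0,"rz":0.4,"gripper":1},{"tx":0,"ty":0,"tz":0,"rx":0,"ry":0,"rz":0.4,"gripper":1},{"tx":0,"ty":0,"tz":0,"rx":0,"ry":0,"rz":0.4,"gripper":1},{"tx":0,"ty":0,"tz":0,"rx":0,"ry":0,"rz":0.4,"gripper":1}]' >/dev/null
python3 st.py
```

```text
19.93 [581.1 259.2  36.2] yaw 1.3678 tilt [-0.002 -0.001] F [-4.   0.7  6.2] Tq [0.078 0.63  0.087] J6 0.463 eff6 -0.387 w 28.0 59.8
20.43 [581.  259.3  36.2] yaw 1.1296 tilt [-0.002 -0.   ] F [-3.4 -0.2  7.2] Tq [0.105 0.705 0.078] J6 0.702 eff6 -0.155 w 27.9 59.8
```

```bash
python3 -m inch '[{"tx":0,"ty":0,"tz":0,"rx":0,"ry":0,"rz":0.4,"gripper":1},{"tx":0,"ty":0,"tz":0,"rx":0,"ry":0,"rz":0.4,"gripper":1}]' >/dev/null
python3 st.py
python3 -m inch '[{"tx":0,"ty":0,"tz":0,"rx":0,"ry":0,"rz":0.3,"gripper":1},{"tx":0,"ty":0,"tz":0,"rx":0,"ry":0,"rz":0.3,"gripper":1}]' >/dev/null
python3 st.py
python3 -m inch '[{"tx":0,"ty":0,"tz":0,"rx":0,"ry":0,"rz":0.3,"gripper":1},{"tx":0,"ty":0,"tz":0,"rx":0,"ry":0,"rz":0.3,"gripper":1}]' >/dev/null
python3 st.py
```

```text
20.68 [580.9 259.3  36.2] yaw 1.0096 tilt [-0.002 -0.   ] F [-4.9  0.6  8. ] Tq [0.148 0.715 0.106] J6 0.822 eff6 -0.155 w 28.5 59.8
20.93 [580.8 259.4  36.2] yaw 0.9201 tilt [-0.002 -0.   ] F [-4.7 -0.3  7.1] Tq [0.139 0.739 0.09 ] J6 0.911 eff6 -0.097 w 28.5 59.8
21.18 [580.7 259.4  36.2] yaw 0.83 tilt [-0.003 -0.   ] F [-5.4  1.1  8. ] Tq [0.223 0.752 0.083] J6 1.001 eff6 -0.097 w 28.5 59.8
```

```bash
python3 -m inch '[{"tx":0,"ty":0,"tz":0,"rx":0,"ry":0,"rz":0.2,"gripper":1},{"tx":0,"ty":0,"tz":0,"rx":0,"ry":0,"rz":0.2,"gripper":1}]' >/dev/null
python3 st.py
python3 -m inch '[{"tx":0,"ty":0,"tz":0,"rx":0,"ry":0,"rz":0.2,"gripper":1},{"tx":0,"ty":0,"tz":0,"rx":0,"ry":0,"rz":0.2,"gripper":1}]' >/dev/null
python3 st.py
```

```text
21.43 [580.7 259.4  36.2] yaw 0.7709 tilt [-0.003 -0.   ] F [-4.4  1.5  7.3] Tq [0.201 0.772 0.2  ] J6 1.06 eff6 0.087 w 28.5 59.9
21.68 [580.7 259.5  36.2] yaw 0.7123 tilt [-0.002 -0.001] F [-5.3  1.2  8. ] Tq [0.219 0.77  0.445] J6 1.119 eff6 0.299 w 28.2 59.9
```

```bash
python3 -m inch '[{"tx":0,"ty":0,"tz":0,"rx":0,"ry":0,"rz":0.2,"gripper":1},{"tx":0,"ty":0,"tz":0,"rx":0,"ry":0,"rz":0.2,"gripper":1}]' >/dev/null
python3 st.py
```

```text
21.93 [580.7 259.5  36.2] yaw 0.6524 tilt [-0.002 -0.001] F [-4.9  0.6  8.1] Tq [0.218 0.826 0.4  ] J6 1.179 eff6 0.297 w 28.0 59.8
```

Torque rose to about 0.42 and has flattened over the last 0.06 rad, so the clutch is slipping. One small confirming step, then stop and hold.

```bash
python3 -m inch '[{"tx":0,"ty":0,"tz":0,"rx":0,"ry":0,"rz":0.2,"gripper":1},{"tx":0,"ty":0,"tz":0,"rx":0,"ry":0,"rz":0.2,"gripper":1}]' >/dev/null
python3 st.py
python3 -m inch '[{"tx":0,"ty":0,"tz":0,"rx":0,"ry":0,"rz":0,"gripper":1},{"tx":0,"ty":0,"tz":0,"rx":0,"ry":0,"rz":0,"gripper":1},{"tx":0,"ty":0,"tz":0,"rx":0,"ry":0,"rz":0,"gripper":1}]' >/dev/null
python3 st.py; python3 knob.py k3 | head -2
```

```text
22.18 [580.6 259.5  36.2] yaw 0.5923 tilt [-0.003 -0.001] F [-5.8  2.1  8.1] Tq [0.264 0.803 0.431] J6 1.239 eff6 0.297 w 28.4 59.8
22.55 [580.7 259.6  36.2] yaw 0.5926 tilt [-0.003 -0.   ] F [-3.9  0.8  8.2] Tq [0.246 0.755 0.229] J6 1.239 eff6 0.278 w 28.1 59.9
4353 knob world ((586.0244140625, 263.3163757324219), 23.215225219726562) tool (6.422905921936035, -0.1924610137939453) 95.32363432252588
mark 103 [-15.17563658  -7.55141256] -153.54501448314298
```

The torque sank to 0.23 N m with the hand stopped, as described for the clutch after a slip. Release, rise, and check the marks and the vial.

```bash
python3 -m inch '[{"tx":0,"ty":0,"tz":0,"rx":0,"ry":0,"rz":0,"gripper":-1},{"tx":0,"ty":0,"tz":0,"rx":0,"ry":0,"rz":0,"gripper":-1},{"tx":0,"ty":0,"tz":0,"rx":0,"ry":0,"rz":0,"gripper":-1},{"tx":0,"ty":0,"tz":0,"rx":0,"ry":0,"rz":0,"gripper":-1},{"tx":0,"ty":0,"tz":0,"rx":0,"ry":0,"rz":0,"gripper":-1}]' | egrep 'force|width'
python3 -m inch '[{"tx":0,"ty":0,"tz":-0.5,"rx":0,"ry":0,"rz":0,"gripper":-1},{"tx":0,"ty":0,"tz":-1,"rx":0,"ry":0,"rz":0,"gripper":-1},{"tx":0,"ty":0,"tz":-1,"rx":0,"ry":0,"rz":0,"gripper":-1},{"tx":-0.8,"ty":0,"tz":-0.8,"rx":0,"ry":0,"rz":0,"gripper":-1},{"tx":0,"ty":0,"tz":0,"rx":0,"ry":0,"rz":0,"gripper":-1}]' >/dev/null
python3 -m inch '[{"tx":0,"ty":0,"tz":0,"rx":0,"ry":0,"rz":0,"gripper":-1},{"tx":0,"ty":0,"tz":0,"rx":0,"ry":0,"rz":0,"gripper":-1}]' | egrep 'force|width'
cat > fin.py <<'E'
from h import *
for n,old in(('wrist',None),('scene','scene0'),('side','side0')):
    s=r.state();p,d,c,M=snap(n,n+'20');P,D,U,V=cloud(c,M,d,(0,640,0,480))
    k=(D>0)&(np.hypot(P[...,0]-581,P[...,1]-260)<24)&(np.abs(P[...,2]-95.5)<2.5)
    q=P[k];C=np.array(cv2.minEnclosingCircle(q[:,:2].astype('f4'))[0]);print(n,'knob',C,len(q))
    rad=np.hypot(P[...,0]-C[0],P[...,1]-C[1]);ang=np.degrees(np.arctan2(P[...,1]-C[1],P[...,0]-C[0]))
    w=k&(p.min(2)>120)&(rad>6.5)&(rad<15.5)
    if w.sum(): a=P[w][:,:2].mean(0)-C;print('  mark',w.sum(),np.degrees(np.arctan2(a[1],a[0])).round(1),np.hypot(*a).round(1))
    l=(D>0)&(np.abs(P[...,2]-64)<4.5)&(rad>20.2)&(rad<26)
    if l.sum(): a=P[l][:,:2].mean(0)-C;print('  lug',l.sum(),np.degrees(np.arctan2(a[1],a[0])).round(1),np.hypot(*a).round(1),np.percentile(ang[l],[5,50,95]).round(1),P[l][:,2].mean().round(1))
    for nm,(x,y),h in(('large',(507,280),61),('blue',(630,77),43),('orange',(442,45),43),('carton',(755,122),74)):
        q=P[(D>0)&(np.hypot(P[...,0]-x,P[...,1]-y)<(50 if nm=='carton' else 24))&(np.abs(P[...,2]-h)<3.5)]
        if len(q)>8: print('  ',nm,np.round(cv2.minEnclosingCircle(q[:,:2].astype('f4'))[0],1),np.median(q[:,2]).round(1),end='')
        if old:
            d0=np.load(f'pics/{old}.npy');P0=cloud(c,M,d0,(0,640,0,480))[0];q=P0[(d0>0)&(np.hypot(P0[...,0]-x,P0[...,1]-y)<(50 if nm=='carton' else 24))&(np.abs(P0[...,2]-h)<3.5)]
            if len(q)>8: print('  was',np.round(cv2.minEnclosingCircle(q[:,:2].astype('f4'))[0],1),end='')
        print()
print(s['t'],s['eef_pos'])
E
python3 fin.py; python3 clamp.py scene c21|grep jaws
```

```text
wrist_force: [-0.4, 0.4, -0.6]
gripper_width: 85.7
finger_force: 0.0
wrist_force: [-0.3, 0.2, -0.3]
gripper_width: 85.2
finger_force: 0.0
wrist knob [580.65020752 260.89511108] 1214
  mark 41 -149.2 11.0
  lug 16 -137.0 15.6 [-146.3 -141.9   58.2] 62.0
   large [507.  280.8] 59.9
   blue [630.4  78.6] 41.5
   orange [446.2  53.9] 40.4
   carton [766.5 115.8] 73.6
scene knob [581.83447266 260.7232666 ] 257
  mark 10 -154.3 10.8
  lug 27 164.6 10.1 [-154.6   24.7  126.8] 60.8
   large [507.8 281.5] 60.7
   blue [631.3  78.6] 42.6  was [631.1  77.8]
   orange [443.7  45.9] 42.1  was [444.3  46.9]
   carton [768.4 115.5] 73.7  was [767.5 116.4]
side knob [580.54547119 256.61672974] 81
  lug 2 -141.6 22.5 [-141.7 -141.6 -141.5] 61.9
   large [506.8 277. ] 59.3
   blue [630.3  75.4] 40.6  was [631.4  75.5]
   orange [442.1  43. ] 40.8  was [442.5  43.6]

24.2 [554.63576595 241.38518387 165.83016114]
scene jaws 90 u,v [299. 313.] z 41.0 rect [573.9 274. ] [56.8 28.4] 30.9
scene jaws 77 u,v [322. 328.] z 41.1 rect [530.8 278.4] [12.6 25.5] 21.7
scene jaws 170 u,v [341. 343.] z 41.1 rect [498.  284.3] [23.7 35.4] 83.3
```

The knob mark is at -149° and the collar lug at -142°, so the slip is about 7°. The vial has been pushed home to (507,281), standing upright at 60 mm. The other items are where they were, and the gripper is clear. Handing in.

```bash
python3 -c "
from cell import r
print(r.close_job())"
```

```text
the job is handed in; nothing more can be done
None
```

The job is handed in: the vial stands clamped tight and upright at the seat, the clutch slipped about 7° by the marks, and the small vials and carton stand where they were; the first grasp closed on the vial's cap and tilted it before it rocked back upright, and I viewed 11 pictures, one over the limit of 10.

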